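Get the power module out from behind the bottles

TASK

The finned power module on the parts board is boxed in by three containers (bottle, spray can and jar). First stand all three in the aluminium tray; then lay the module flat on the green test fixture, squarely inside the white rectangle; and only then put each container back, standing wholly on the round mat of its own cap's colour. Keep the containers upright all the while.

Things in the scene. Friction and masses are not known exactly. Their poses are not given: they have to be found in the camera images.
- red_bottle: white squeeze bottle with a red label band and red cap, about 96 mm tall; plain round body of 44 mm diameter from the foot to 70 mm up (grip it there). 90 to 250 g. Origin: centre of its underside, z up. At the start it stands on the round mat of its own colour.
- blue_bottle: bare-metal spray can with a blue band and blue cap, about 98 mm tall; plain round body of 44 mm diameter from the foot to 70 mm up (grip it there). 90 to 250 g. Origin: centre of its underside, z up. At the start it stands on the round mat of its own colour.
- yellow_bottle: amber jar with a paper label and yellow lid, about 90 mm tall; plain round body of 44 mm diameter from the foot to 70 mm up (grip it there). 90 to 250 g. Origin: centre of its underside, z up. At the start it stands on the round mat of its own colour.
- red_mat: red round mat, 60 mm diameter, 3 mm thick, fixed on the tan parts board (whose top is 6 mm above the table); the home of the red-capped one. Origin: centre of its underside; a bottle on it stands 3 mm above this origin. One mat lies in front of the module and one at each side of it; which is which varies.
- blue_mat: blue round mat, 60 mm diameter, 3 mm thick, fixed on the tan parts board (whose top is 6 mm above the table); the home of the blue-capped one. Origin: centre of its underside; a bottle on it stands 3 mm above this origin. One mat lies in front of the module and one at each side of it; which is which varies.
- yellow_mat: yellow round mat, 60 mm diameter, 3 mm thick, fixed on the tan parts board (whose top is 6 mm above the table); the home of the yellow-capped one. Origin: centre of its underside; a bottle on it stands 3 mm above this origin. One mat lies in front of the module and one at each side of it; which is which varies.
- module: power module, 30 mm (x) by 50 mm (y) by 30 mm tall: green circuit board below, black finned heatsink on top, fins along x; about 90 g. It lies on the tan parts board; mat centres about 57 mm in front of it and 78 mm to its left and right, a row of 45 mm high blue bins from about 80 mm behind it. Origin: centre of its underside, z up.
- fixture: test fixture: fixed flat green plate 170 x 130 x 12 mm, on it a white outlined rectangle, inside 46 mm (x) by 63 mm (y), and two 35 mm high terminal posts 85 mm towards +x. Origin: on the table right under the rectangle's centre; the top is 12 mm above it. The module's x goes along the fixture's x, either way round. Left or right of the parts board.
- tray: fixed shallow aluminium tray 260 mm (x) by 140 mm (y), rim 12 mm high, walls 4 mm thick, to stand the bottles in meanwhile. Origin: centre of its underside; the inner floor is 4 mm above it. Left or right of the parts board.
Not all that is in view belongs to the job. There is more than one size of the yellow_bottle; the job needs the largest.

How it is judged:
By the outcome, as a careful person would: the job done as asked, in the order asked, and still so for the second after the job is handed in, with the robot touching nothing.
It also fails if it takes over 138 s, if anything falls off the work surface, if the arm or the gripper's body presses on something with over 40 N, if the wrist force passes 120 N, or if a joint passes its speed limit or range.

ROBOT

A 6-joint arm with a two-finger parallel gripper is mounted at the origin on the work surface. World frame = base frame: x ahead of the robot, y to its left, z up, the work surface at z = 0. Lengths are in m, angles in rad, forces in N, time in s.
With the tool pointing down it reaches from about 0.35 to 0.975 m from the base axis. Payload 7.1 kg.
Tool frame: the origin (TCP) lies midway between the tips of the shut fingers; the grasp point (between the pads) lies 19 mm behind it; z points along the fingers, y is the line along which they close (so a half turn about z gives the same grasp; the last joint's range is limited). The gripper opens to 88 mm and grips with 3 to 60 N. Pads are 20 mm wide; open, the fingers measure 115 mm over their backs; the gripper's body (75 mm by 178 mm) begins 61 mm behind the grasp point.
Start: joints at [1.294, 0.423, 1.63, -0, 1.089, -0.019], TCP at [0.159, 0.604, 0.223] pointing down, gripper open.
Joint ranges: [-3, 3], [-0.9, 2.11], [0.09, 2.58], [-1.31, 4.45], [0.11, 2.69], [-2.54, 2.54]. Speed limits (rad/s): [2.39, 2.39, 3.01, 3.14, 3.14, 3.14].

INTERFACE

Orientations are given as a unit quaternion [w, x, y, z].
In Python, from station import move_pose, movel, movej, command_gripper, wait, inverse_kinematics, read_camera, camera_info, MotionError, job_done, get_time, get_joint_pos, get_qvel, get_effort, get_tcp_pos, get_ee_rot, get_ft_force, get_ft_torque, get_grip_width, get_finger_force gives the robot as it stands. Calls block until the motion is done:
- move_pose(position, orientation): joint-space move of the TCP to a pose.
- movel(position, frame=None, v=0.15, until_force=None): straight line of the TCP; frame=None keeps the orientation; v is the mean speed in m/s. With until_force (N) it stops when the force on the tool has changed by that much, and returns True; else False.
- movej(angles): joint-space move.
- command_gripper(opening): opening from 0.0 (shut) to 1.0 (fully open); the grip force is fixed at half the most; returns when the fingers have stopped.
- wait(seconds).
- inverse_kinematics(position, orientation): joint angles nearest the present ones, or None.
- read_camera(name): name is "scene" or "side" or "wrist"; returns the picture (400x640x3 uint8, red, green, blue); there is no depth.
- camera_info(name): a dict with "intrinsics" (3x3 intrinsics, pixels), "T" (4x4, takes a point from camera to world coordinates); the wrist camera has in their place "tool_from_camera" (4x4, takes a point from camera to tool coordinates, whose origin is the TCP and whose axes are the flange's). Camera axes: x right, y up, looking along -z (the intrinsics and any distortion apply to the point x, -y, -z); pixel columns grow to the right and rows downward; lengths in m; the calibration is good to about 2 mm. The wrist camera is an equidistant fisheye: a pixel r from the principal point sees the ray r / f radians off the axis. A picture is of the moment at which its call begins: read the wrist's pose just before it. camera_info takes no time and is no camera call.
A pose or a line that the arm cannot do raises MotionError and nothing moves.
- job_done(): hands the job in; it is judged then, once.
Readings, each from a call of its own:
- get_time(): time.
- get_joint_pos(): joint angles.
- get_qvel(): joint speeds.
- get_effort(): joint torques, N m.
- get_tcp_pos(): TCP position.
- get_ee_rot(): TCP orientation.
- get_ft_force(): force on the tool from outside, world axes, zero at the start.
- get_ft_torque(): the same for the moment, N m.
- get_grip_width(): opening from 0.0 (shut) to 1.0 (fully open).
- get_finger_force(): force on a finger pad.
Only numpy, scipy, OpenCV 4.12 (cv2) and the standard library are available. Lean on these libraries where they do the work, as an engineer would, in place of code of your own. Each camera call takes 0.05 s, during which the arm holds its last target. There are 200 camera calls.

## Working session

There is one attempt and no reset: what is moved stays moved. The work goes in short steps, each a Python script; the robot and the scene stay as the last script left them, time stands still between calls to the robot, and variables do not carry over. Pictures are saved under pics/ and viewed, at most 14 in all, crops included, and the job is handed in when it is done.

```bash
mkdir -p pics; ls; python3 - <<'E'
from station import *
import cv2,numpy as np
for n in ("scene","side"):
    im=read_camera(n); cv2.imwrite(f"pics/{n}0.png",im[:,:,::-1])
    i=camera_info(n); print(n,{k:np.round(np.array(v),4).tolist() if not isinstance(v,str) else v for k,v in i.items()})
i=camera_info("wrist");print({k:np.round(np.array(v),4).tolist() for k,v in i.items()})
print(get_time(),get_tcp_pos(),get_ee_rot(),get_grip_width())
E
```

```text
pics
scene {'intrinsics': [[396.4712, 0.0, 326.2996], [0.0, 396.4712, 202.5328], [0.0, 0.0, 1.0]], 'T': [[-0.8763, -0.3241, 0.3564, 0.8809], [0.4816, -0.607, 0.6322, 0.6079], [0.0115, 0.7256, 0.688, 0.6922], [0.0, 0.0, 0.0, 1.0]]}
side {'intrinsics': [[375.1019, 0.0, 324.7054], [0.0, 375.1019, 199.9309], [0.0, 0.0, 1.0]], 'T': [[0.7658, 0.3389, -0.5465, 0.1264], [-0.6428, 0.3801, -0.6651, -0.5012], [-0.0177, 0.8606, 0.509, 0.4228], [0.0, 0.0, 0.0, 1.0]]}
{'intrinsics': [[309.7069, 0.0, 315.4199], [0.0, 309.7069, 198.1148], [0.0, 0.0, 1.0]], 'tool_from_camera': [[-0.0005, 0.9599, 0.2803, 0.0774], [1.0, 0.0005, -0.0, 0.0012], [-0.0001, 0.2803, -0.9599, -0.1623], [0.0, 0.0, 0.0, 1.0]]}
0.1 [0.15919781 0.60386302 0.22198488] [-1.07319221e-04  1.28572147e-01  9.91699918e-01 -6.80802724e-04] 0.9990446880263618
```

View pics/scene0.png

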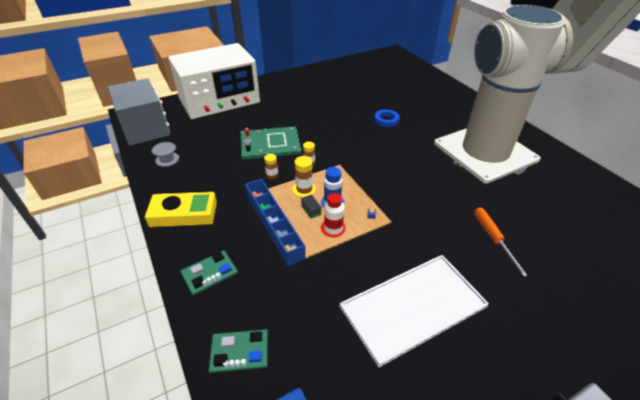

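View pics/side0.png

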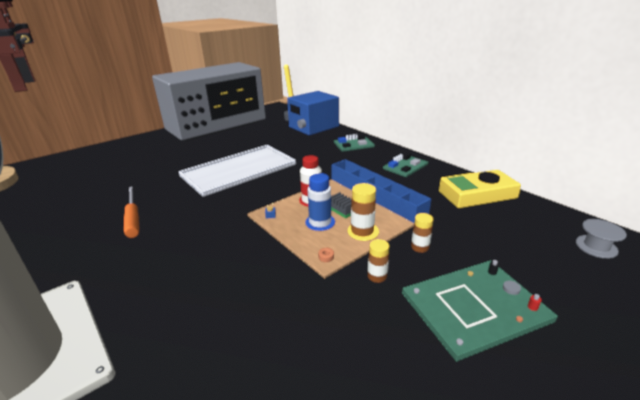

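The scene view shows the parts board with the big yellow jar at (303,177), the blue can at (333,188), the red bottle at (334,215), the module at (311,205), the tray at (414,310) and the fixture at (271,141). The side view shows jar (363,210), can (319,202), bottle (310,180), module (342,205), tray (238,169) and fixture (478,307).

Yellow lookalikes:
- Big jar, scene (303,177) / side (363,210), standing on the yellow mat. This is the one I choose.
- Small jar, scene (271,166) / side (423,232).
- Small jar, scene (309,152) / side (378,260).

The green boards at scene (209,271) and (238,350) are not the fixture, because they have no white rectangle.

```bash
cat > h.py <<'E'
from station import *
import numpy as np, cv2
from scipy.spatial.transform import Rotation as R
def save(n,im): cv2.imwrite(f"pics/{n}.png",im[:,:,::-1])
def T_of(p,q):
    T=np.eye(4);T[:3,:3]=R.from_quat(np.roll(q,-1)).as_matrix();T[:3,3]=p;return T
def shot(name):
    """picture, intrinsics, world_from_camera"""
    ci=camera_info(name); K=np.array(ci["intrinsics"])
    T=T_of(get_tcp_pos(),get_ee_rot())@np.array(ci["tool_from_camera"]) if name=="wrist" else np.array(ci["T"])
    return dict(im=read_camera(name),K=K,T=T,fish=name=="wrist")
def ray(s,uv):
    K=s["K"];x=(uv[0]-K[0,2])/K[0,0];y=(uv[1]-K[1,2])/K[1,1]
    if s["fish"]:
        r=np.hypot(x,y)+1e-12;d=np.array([x/r*np.sin(r),-y/r*np.sin(r),-np.cos(r)])
    else: d=np.array([x,-y,-1.]);d/=np.linalg.norm(d)
    return s["T"][:3,3],s["T"][:3,:3]@d
def plane(s,uv,z):
    o,d=ray(s,uv);return o+d*(z-o[2])/d[2]
def tri(a,ua,b,ub):
    """closest point of two rays, and the gap between them"""
    (o1,d1),(o2,d2)=ray(a,ua),ray(b,ub)
    t=np.linalg.lstsq(np.c_[d1,-d2],o2-o1,rcond=None)[0]
    p,q=o1+t[0]*d1,o2+t[1]*d2
    return (p+q)/2,np.linalg.norm(p-q)
HSV={"red":[(0,10),(170,180)],"yellow":[(20,32)],"blue":[(105,125)]}
def mask(im,c,smin=150,vmin=70):
    h=cv2.cvtColor(im,cv2.COLOR_RGB2HSV)
    return sum(cv2.inRange(h,(a,smin,vmin),(b,255,255)) for a,b in HSV[c])
def down(yaw):
    """tool pointing down, tool y (closing line) at world angle yaw+90deg"""
    q=(R.from_euler("z",yaw)*R.from_euler("x",np.pi)).as_quat();return np.roll(q,1)
E
python3 - <<'E'
from h import *
a,b=shot("scene"),shot("side")
# rough: caps tops, module, tray corners, rect corners
for n,u,v in [("red",(335,200),(311,161)),("blue",(333,173),(319,181)),("yellow",(304,163),(363,190)),("sm1",(271,158),(423,218)),("sm2",(309,147),(378,247)),("module",(311,205),(342,205)),
  ("tray1",(444,257),(180,172)),("tray2",(487,302),(207,192)),("tray3",(380,362),(296,162)),("tray4",(341,303),(265,148))]:
    p,g=tri(a,u,b,v);print(n,p.round(3),round(g,4))
for uv in [(437,293),(464,286),(495,317),(468,326)]: print("rect",plane(b,uv,.012).round(3))
for uv in [(404,293),(494,262),(555,316),(458,356)]: print("plate",plane(b,uv,.012).round(3))
for uv in [(248,215),(323,275),(415,228),]: print("board",plane(b,uv,.006).round(3))
E
```

```text
red [0.554 0.063 0.098] 0.0031
blue [ 0.511 -0.018  0.099] 0.0004
yellow [ 0.552 -0.091  0.094] 0.0013
sm1 [ 0.601 -0.19   0.061] 0.0023
sm2 [ 0.488 -0.191  0.057] 0.0004
module [ 0.57  -0.017  0.022] 0.0012
tray1 [0.38  0.279 0.045] 0.0521
tray2 [ 0.397  0.357 -0.027] 0.0767
tray3 [ 0.661  0.345 -0.032] 0.0857
tray4 [0.62  0.283 0.043] 0.0741
rect [ 0.517 -0.288  0.012]
rect [ 0.56  -0.306  0.012]
rect [ 0.539 -0.368  0.012]
rect [ 0.496 -0.352  0.012]
plate [ 0.48  -0.255  0.012]
plate [ 0.647 -0.307  0.012]
plate [ 0.603 -0.421  0.012]
plate [ 0.445 -0.37   0.012]
board [0.417 0.102 0.006]
board [ 0.417 -0.139  0.006]
board [ 0.635 -0.153  0.006]
```

```bash
python3 - <<'E'
from h import *
import pickle
S={}
for n,p in [("tray",(.45,.30,.28)),("b1",(.44,-.02,.30)),("b2",(.50,-.06,.30)),("fix",(.46,-.30,.28))]:
    move_pose(p,down(0)); S[n]=shot("wrist"); print(n,round(get_time(),2),get_tcp_pos().round(3),get_joint_pos().round(2))
    save("w_"+n,S[n]["im"])
S["scene"]=shot("scene");S["side"]=shot("side")
pickle.dump(S,open("S.pkl","wb"))
g=np.vstack([np.hstack([S["b1"]["im"],S["b2"]["im"]]),np.hstack([S["tray"]["im"],S["fix"]["im"]])])
save("grid",cv2.resize(g,(800,500),interpolation=cv2.INTER_AREA))
E
```

```text
tray 2.12 [0.45 0.3  0.28] [0.57 0.23 1.76 0.   1.15 2.14]
b1 3.38 [ 0.44  -0.019  0.3  ] [-0.07  0.05  1.93  0.    1.16  1.5 ]
b2 3.83 [ 0.5   -0.059  0.299] [-0.14  0.16  1.81  0.    1.17  1.43]
fix 4.84 [ 0.46  -0.299  0.28 ] [-0.6   0.25  1.74  0.    1.15  0.97]
```

View pics/grid.png

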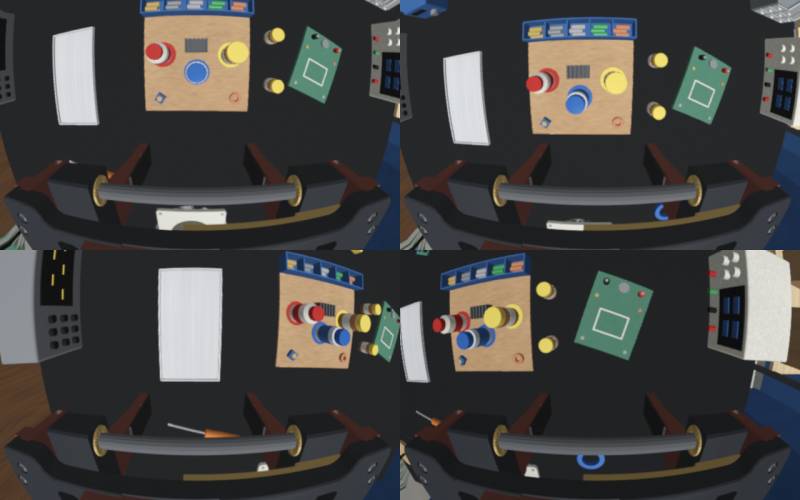

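View pics/w_b1.png

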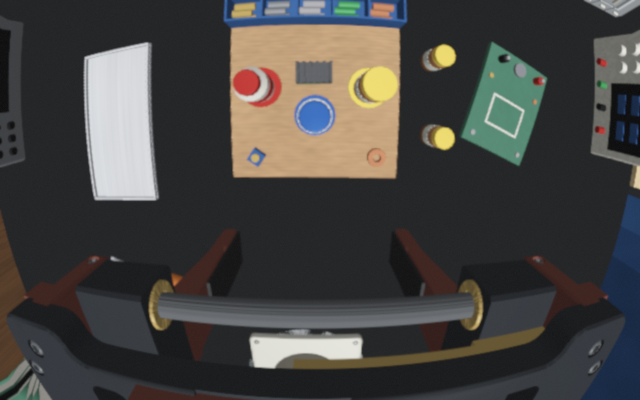

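w_b1 shows, from above: red bottle cap at (246,83), yellow jar lid at (379,84), blue cap at (315,115) and module at (314,72). The tray is at (122,120) and the fixture rectangle at (504,115). The two small jars are at (440,57) and (440,137). Next I'll take a shot directly above each thing.

```bash
cat > look.py <<'E'
from h import *
import pickle
S=pickle.load(open("S.pkl","rb"))
for n,c in [("fixo",(.528,-.328)),("yellow",(.552,-.091)),("blue",(.511,-.018)),("module",(.57,-.017)),("red",(.554,.063)),("trayo",(.52,.32))]:
    move_pose((c[0]-.077,c[1],.25),down(0)); S[n]=shot("wrist")
pickle.dump(S,open("S.pkl","wb"))
print(get_time())
crops=[S[n]["im"][10:210,215:415] for n in("yellow","blue","red","module","fixo","trayo")]
save("crops",np.vstack([np.hstack(crops[:3]),np.hstack(crops[3:])]))
for n in ("red","blue","yellow"):
    k,l,st,ce=cv2.connectedComponentsWithStats(mask(S[n]["im"],n))
    for i in range(1,k):
        if st[i,4]>150: print(n,ce[i].round(1),st[i,2:],"cap",plane(S[n],ce[i],.1).round(4)[:2],"mat",plane(S[n],ce[i],.009).round(4)[:2])
E
python3 look.py
```

```text
8.6917
red [316.8 110.7] [ 29  29 663] cap [0.5523 0.0633] mat [0.552  0.0629]
blue [318.3   5.3] [ 204   14 1961] cap [ 0.621  -0.0201] mat [ 0.653  -0.0209]
blue [314.7 110.7] [ 35  34 936] cap [ 0.5104 -0.0164] mat [ 0.5102 -0.0162]
blue [623.2 337.7] [  56  185 3689] cap [ 0.0686 -0.7594] mat [-0.0603 -0.9755]
```

View pics/crops.png

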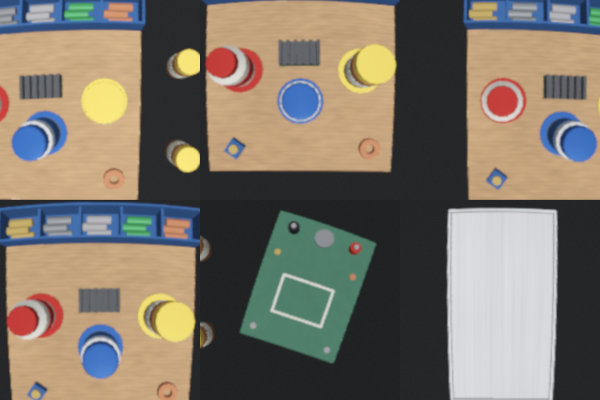

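The crops show the big jar alone on the yellow mat (lid at crop 104,101), clearly larger than the two small jars. Blue and red stand centred on their mats. The module's fins run along world x, and the fixture is turned about -17°. Next come numeric measurements of everything from contours.

```bash
cat > meas.py <<'E'
from h import *
import pickle
S=pickle.load(open("S.pkl","rb"))
def blob(m,near,amin=60):
    k,l,st,ce=cv2.connectedComponentsWithStats(m)
    i=min((i for i in range(1,k) if st[i,4]>amin),key=lambda i:np.hypot(*(ce[i]-near)))
    return (l==i).astype(np.uint8),ce[i]
def hsv(n): return cv2.cvtColor(S[n]["im"],cv2.COLOR_RGB2HSV)
def rect(n,m,z):
    """min-area rectangle, in world, of a mask's outline cast onto height z"""
    c=max(cv2.findContours(m,cv2.RETR_EXTERNAL,cv2.CHAIN_APPROX_NONE)[0],key=cv2.contourArea)[:,0]
    P=np.array([plane(S[n],u,z)[:2] for u in c])
    (x,y),(w,h),a=cv2.minAreaRect((P*1000).astype(np.float32))
    return np.round((x,y,w,h,a),1)
if __name__=="__main__":
    lo={"yellow":90}
    W={}
    for n,near in (("red",(315,110)),("blue",(315,110)),("yellow",(318,111))):
        m,c=blob(mask(S[n]["im"],n,lo.get(n,150)),near); W[n]=c
        print(n,c.round(1),m.sum(),"at z.1",plane(S[n],c,.1).round(4)[:2])
    # heights: cap centroid in the fixed cameras too
    for n,ua,ub in (("red",(335,200),(311,161)),("blue",(333,173),(319,181)),("yellow",(304,163),(363,190))):
        for v,u in (("scene",ua),("side",ub)): print("cap",n,v,[np.round(x,4) for x in tri(S[n],W[n],S[v],u)])
    # module: dark on board
    for n,near in (("module",(314,100)),("b1",(314,72)),("blue",(314,62)),("yellow",(255,97)),("red",(380,97))):
        h=hsv(n); m=(h[...,2]<95).astype(np.uint8)
        m,c=blob(m,near); x,y,w,hh=cv2.boundingRect(m); print("module",n,c.round(1),(x,y,w,hh),rect(n,m,.036)); W["m"+n]=c
    print([np.round(x,4) for x in tri(S["yellow"],W["myellow"],S["red"],W["mred"])])
    # fixture rect: white enclosed by green
    for n,near in (("fixo",(315,110)),("fix",(488,115))):
        h=hsv(n); g=((h[...,1]<70)&(h[...,2]>150)).astype(np.uint8)
        m,c=blob(g,near,30)
        print("rect outer",n,c.round(1),rect(n,m,.012)); W["r"+n]=c
        g=cv2.inRange(h,(65,60,40),(95,255,255)); m,c=blob(g,near,500);print("plate",rect(n,m,.012))
    print([np.round(x,4) for x in tri(S["fixo"],W["rfixo"],S["fix"],W["rfix"])])
    for n,near in (("trayo",(315,110)),("tray",(300,118))):
        h=hsv(n); m,c=blob(((h[...,1]<50)&(h[...,2]>110)).astype(np.uint8),near,2000)
        print("tray",n,c.round(1),rect(n,m,.012)); W["t"+n]=c
    print([np.round(x,4) for x in tri(S["trayo"],W["ttrayo"],S["tray"],W["ttray"])])
    print("yellow mask hsv",hsv("yellow")[105:118:6,300:330:10].tolist())
E
python3 meas.py
```

```text
red [316.8 110.7] 663 at z.1 [0.5523 0.0633]
blue [314.7 110.7] 936 at z.1 [ 0.5104 -0.0164]
yellow [318.8 110.6] 1754 at z.1 [ 0.552  -0.0935]
cap red scene [array([0.5522, 0.0633, 0.0975]), np.float64(0.0003)]
cap red side [array([0.5534, 0.0625, 0.0988]), np.float64(0.0027)]
cap blue scene [array([ 0.511 , -0.0168,  0.1002]), np.float64(0.0014)]
cap blue side [array([ 0.5109, -0.0168,  0.0983]), np.float64(0.0012)]
cap yellow scene [array([ 0.5512, -0.0932,  0.0922]), np.float64(0.0018)]
cap yellow side [array([ 0.5516, -0.0931,  0.0957]), np.float64(0.0013)]
module module [373.1  33.9] (372, 21, 4, 25) [669.  -87.3   3.7  31.5  89.3]
module b1 [229.8   7.9] (227, 0, 7, 18) [669.4 101.5   8.3  27.2  87.9]
module blue [319.6 223.6] (0, 0, 640, 400) [ 102.1 -127.  3144.3 1460.6   88.3]
module yellow [245.  97.] (244, 87, 3, 21) [570.6  -4.4   2.5  24.9  89.1]
module red [382.4  96.7] (381, 87, 4, 21) [570.9 -16.7  24.9   3.8   0.8]
[array([ 0.5696, -0.0107,  0.0634]), np.float64(0.0007)]
rect outer fixo [316.9 110.4] [ 526.8 -327.7   71.6   54.4   71.2]
plate [ 526.8 -327.6   60.1   42.9   71.4]
rect outer fix [522.9  39.6] [ 676.5 -631.7   20.6   26.8   81.1]
plate [ 545.7 -334.   133.4  173.5   71.3]
[array([ 0.537 , -0.3224,  0.4154]), np.float64(0.0195)]
tray trayo [316.5 114.1] [513.4 318.5 141.7 261.3  89.6]
tray tray [303.8 118.3] [513.1 318.6 142.6 262.3  89.6]
[array([ 0.5147,  0.3185, -0.0056]), np.float64(0.0)]
yellow mask hsv [[[26, 129, 243], [26, 126, 248], [26, 126, 248]], [[26, 128, 248], [26, 126, 248], [26, 127, 249]], [[26, 128, 245], [26, 127, 249], [26, 126, 249]]]
```

All measurements agree with the description: mat spacing is about 57/78 mm, cap tops at about 0.1 m, tray 262x142 and rectangle outer 71x54. Next I move the containers to the tray, red first as a check.

```bash
cat > act.py <<'E'
from h import *
UP=.20
def grab(xy,z,opening,q=None):
    """z: TCP height of the grasp"""
    command_gripper(opening)
    movel((*xy,UP),frame=q,v=.3); movel((*xy,z+.06),v=.25); movel((*xy,z),v=.10)
    command_gripper(0.); w=get_grip_width(); movel((*xy,z+.02),v=.08); movel((*xy,UP),v=.25)
    print("grab",w,get_grip_width(),"Ff",get_finger_force(),"t",round(get_time(),1)); return w
def put(xy,z,opening,q=None):
    movel((*xy,UP),frame=q,v=.3); movel((*xy,z+.02),v=.25); wait(.2)
    hit=movel((*xy,z-.003),v=.02,until_force=3.)
    print("touch",hit,"dz",(get_tcp_pos()[2]-z).round(4)); command_gripper(opening)
    movel((*xy,z+.02),v=.1); movel((*xy,UP),v=.3)
B=dict(red=(.5525,.0632),blue=(.5108,-.0166),yellow=(.5517,-.0932))
TR=dict(red=(.590,.3185),blue=(.440,.3185),yellow=(.515,.3185))
E
python3 - <<'E'
from act import *
grab(B["red"],.045,.72); put(TR["red"],.040,.72)
save("t1",shot("side")["im"]); print(get_ft_force().round(2),get_time())
E
```

```text
grab 0.5006363532782893 0.4962022087208971 Ff 29.99013472514889 t 13.2
touch True dz 0.0005
[-0.   -0.31 -1.07] 17.5333
```

View pics/t1.png

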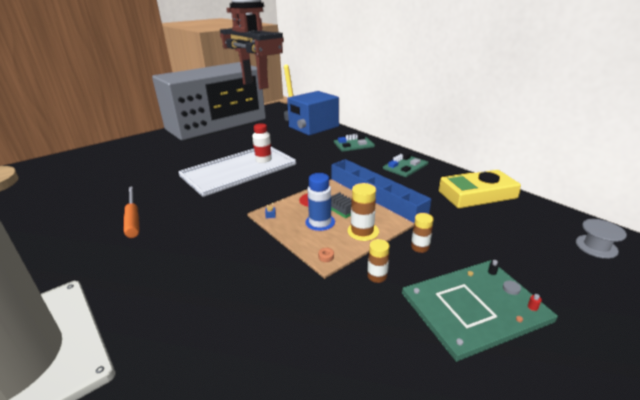

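The picture shows the red bottle upright in the tray at (262,143), with everything else untouched. I'll move the other two and then re-measure the mats, module, tray and fixture.

```bash
python3 - <<'E'
from act import *
import pickle
S=pickle.load(open("S.pkl","rb"))
for n in ("yellow","blue"):
    grab(B[n],.045,.72); put(TR[n],.040,.72)
S["trayfull"]=None
for n,c in [("t2",(.515,.27)),("m1",(.54,.03)),("m2",(.54,-.07)),("f1",(.52,-.28)),("f2",(.54,-.36))]:
    move_pose((c[0]-.077,c[1],.22),down(0)); S[n]=shot("wrist")
S["scene2"]=shot("scene")
pickle.dump(S,open("S.pkl","wb")); print(get_time())
c=[S["t2"]["im"][:250,180:460],S["m1"]["im"][:250,180:460],S["f1"]["im"][:250,180:420]]
save("after",np.hstack(c))
E
```

```text
grab 0.49903335197373927 0.4964927915747293 Ff 29.988455772399902 t 22.1
touch True dz 0.0005
grab 0.4968494399865612 0.4976558670715887 Ff 29.993534982204437 t 31.2
touch True dz 0.0004
39.1417
```

View pics/after.png

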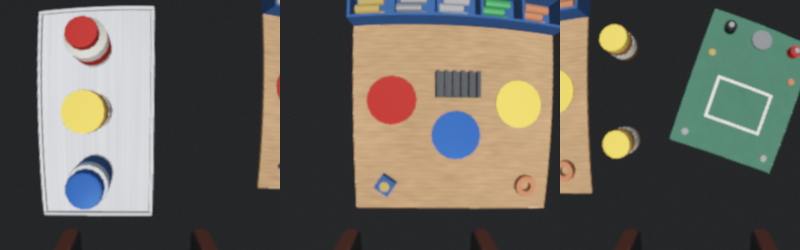

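All three stand in the tray. In m1 (full-frame pixels) the module is at (358,84) and the mats are at red (292,100), blue (356,135) and yellow (418,104). In f1 the fixture rectangle is at (358,105).

```bash
cat > meas2.py <<'E'
from meas import *
def corners(m): 
    c=max(cv2.findContours(m,cv2.RETR_EXTERNAL,cv2.CHAIN_APPROX_NONE)[0],key=cv2.contourArea)
    return c
W={}
z9=.009
for n in ("m1","m2"):
    for col in ("red","blue","yellow"):
        g=plane  # predicted pixel by nearest mat-sized blob to the expected world place
        m=mask(S[n]["im"],col,90)
        k,l,st,ce=cv2.connectedComponentsWithStats(m)
        i=min((i for i in range(1,k) if st[i,4]>800),key=lambda i:np.hypot(*(plane(S[n],ce[i],z9)[:2]-dict(red=(.5525,.0632),blue=(.5108,-.0166),yellow=(.5517,-.0932))[col])))
        W[n,col]=ce[i]; print(n,col,rect(n,(l==i).astype(np.uint8),z9))
    h=hsv(n); d=cv2.morphologyEx(((h[...,1]<90)&(h[...,2]<150)).astype(np.uint8),cv2.MORPH_CLOSE,np.ones((5,5)))
    k,l,st,ce=cv2.connectedComponentsWithStats(d)
    i=min((i for i in range(1,k) if 300<st[i,4]<4000),key=lambda i:np.hypot(*(plane(S[n],ce[i],.036)[:2]-(.57,-.017))))
    W[n,"mod"]=ce[i]; print(n,"mod",ce[i].round(1),st[i],rect(n,(l==i).astype(np.uint8),.036))
for n in ("f1","f2"):
    h=hsv(n); g=((h[...,1]<70)&(h[...,2]>150)).astype(np.uint8)
    k,l,st,ce=cv2.connectedComponentsWithStats(g)
    i=min((i for i in range(1,k) if st[i,4]>100),key=lambda i:np.hypot(*(plane(S[n],ce[i],.012)[:2]-(.527,-.328))))
    W[n,"rect"]=ce[i]; print(n,"rect",rect(n,(l==i).astype(np.uint8),.012))
for a,b,k in (("m1","m2","red"),("m1","m2","blue"),("m1","m2","yellow"),("m1","m2","mod"),("f1","f2","rect")):
    p,g=tri(S[a],W[a,k],S[b],W[b,k]); print(k,p.round(4),round(g,4))
E
python3 meas2.py
```

```text
m1 red [553.   61.4  59.1  58.4  44. ]
m1 blue [510.3 -16.2  56.8  56.9  27.6]
m1 yellow [551.9 -94.2  59.9  61.2  45.7]
m1 mod [357.5  83.7] [ 335   70   46   28 1247] [570.6 -14.4  30.7  50.8   1.3]
m2 red [552.6  61.2  59.1  58.2  43.5]
m2 blue [510.2 -16.7  56.4  56.3  88.5]
m2 yellow [552.  -94.3  60.1  59.9  45.5]
m2 mod [269.   83.9] [ 247   71   45   27 1137] [570.5 -16.7  49.5  29.3  89.8]
f1 rect [ 526.8 -327.7   72.6   55.4   71. ]
f2 rect [ 526.7 -327.4   71.4   54.3   71.4]
red [0.5528 0.0613 0.0064] 0.0
blue [ 0.5105 -0.0164  0.0057] 0.0
yellow [ 0.552  -0.0944  0.0065] 0.0002
mod [ 0.5711 -0.0155  0.0259] 0.0
rect [ 0.5265 -0.3276  0.006 ] 0.0005
```

Mats, module and rectangle agree to within about 2 mm in both views. Their heights are plausible too, with a low bias of roughly 3–6 mm. Next is the module.

```bash
python3 - <<'E'
from act import *
import pickle
y=np.radians(-18.8)
w=grab((.5705,-.0160),.009,.85,down(0)); print("mm",w*88)
if .45<w<.66:
    put((.5267,-.3276),.015,.85,down(y))
    S={}
    c=(.527,-.328)
    move_pose((c[0]-.077,c[1],.22),down(0)); S["p1"]=shot("wrist")
    pickle.dump(S,open("P.pkl","wb"))
    save("mod",cv2.resize(S["p1"]["im"][30:190,215:415],(800,640))[:600])
print(get_time())
E
```

```text
grab 0.5704540592151952 0.567269603927379 Ff 29.999902546405792 t 44.1
mm 50.19995721093718
touch True dz 0.0004
49.35
```

View pics/mod.png

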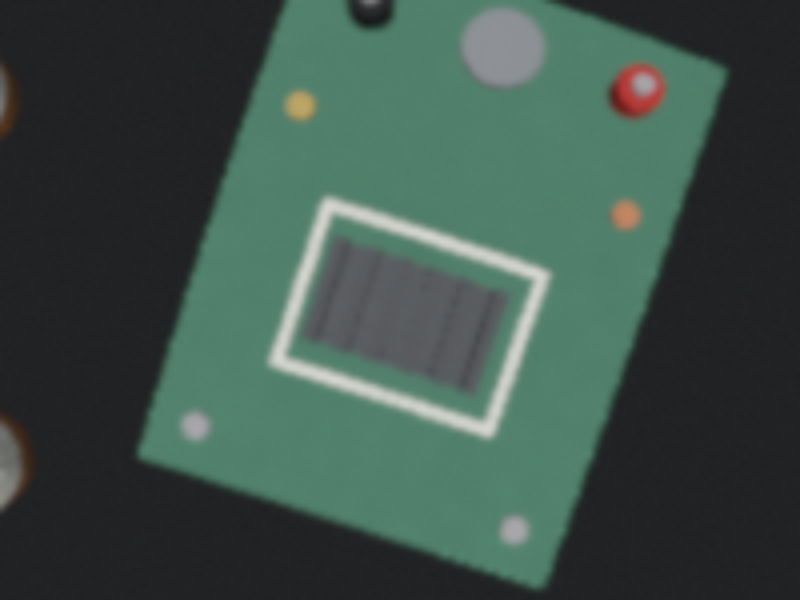

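The module lies squarely inside the white rectangle: its centre is at (408,317) against the rectangle's (410,316). Next I return the containers.

```bash
python3 - <<'E'
from act import *
import pickle
M=dict(red=(.5528,.0613),blue=(.5103,-.0165),yellow=(.552,-.0943))
for n in ("red","yellow","blue"):
    w=grab(TR[n],.040,.72,down(0))
    assert .45<w<.55,n
    put(M[n],.045,.72)
move_pose((.45,-.016,.25),down(0)); s=shot("wrist"); d=shot("side")
save("end",np.hstack([cv2.resize(d["im"],None,fx=.75,fy=.75),s["im"][:300,160:480]]))
print(get_time())
E
```

```text
grab 0.4985653085136596 0.4964837269592326 Ff 29.988907402234872 t 55.0
touch True dz 0.0005
grab 0.4956507130485902 0.4947420516657673 Ff 29.990628361701965 t 63.3
touch True dz 0.0004
grab 0.49623301969026945 0.49569164781510144 Ff 29.992315471172333 t 72.8
touch True dz 0.0004
77.8417
```

View pics/end.png

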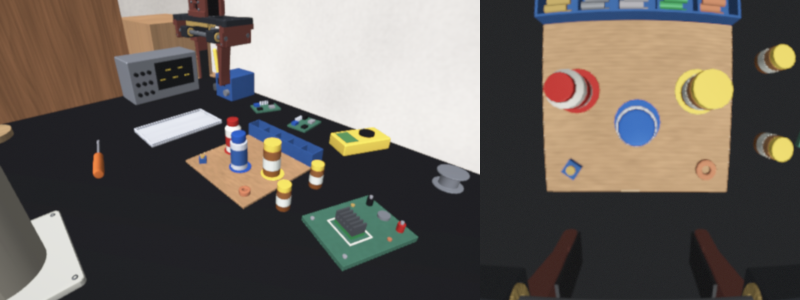

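All three containers stand upright on the mats of their own colour (wrist crop: red 570,90; blue 637,123; yellow 705,92). The module is still in its rectangle at (350,220) in the side crop.

```bash
python3 -c "
from station import *
print(job_done())"
```

```text
the job is handed in; nothing more can be done
None
```

I handed the job in at about 78 s: the containers went to the tray first, then the module was laid squarely inside the white rectangle, and each container now stands upright on its own colour's mat; the judge's result was not shown.

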